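# Hold the bag clip open around the recipe card

### The arm

A 6-joint arm with a two-finger parallel gripper is mounted at the origin on the work surface. World frame = base frame: x ahead of the robot, y to its left, z up, the work surface at z = 0. Lengths are in mm, angles in degrees, forces in N, time in s.
With the tool pointing down it reaches from about 300 to 850 mm from the base axis. Payload 4.2 kg.
Tool frame: the origin (TCP) lies at the very end of the fingers, on their centre line; the grasp point (between the pads) lies 19 mm behind it; z points along the fingers, x is the direction in which the jaws open and shut, and the axes are right-handed (so a half turn about z gives the same grasp; the last joint's range is limited). The gripper opens to 91 mm and grips with 3 to 60 N. Pads are 32 mm wide; open, the fingers measure 118 mm over their backs; the gripper's body (76 mm by 178 mm) begins 60 mm behind the grasp point.
Start: joints at [-65.432, 18.312, 89.639, -0, 72.044, -1.146], TCP at [249.489, -518.072, 213.976] pointing down, gripper open.
Joint ranges: [-177.97, 177.97], [-48.28, 115.42], [12.27, 149.76], [-77.06, 257.06], [2.81, 150.46], [-146.56, 146.56]. Speed limits (degrees/s): [147.25, 147.25, 180, 180, 180, 180].

### API

Orientations are given as [roll, pitch, yaw] about the fixed x, y, z axes, in that order (R = Rz(yaw) Ry(pitch) Rx(roll)).
In Python, from workcell import env gives the robot as it stands.
- The arm moves only by the tool servo_tool, never from a script. Its argument "plan" is a list of rows, each a list of 3 entries, a list of its own where there are three numbers: the turn, a rotation vector about the tool's x, y, z in degrees, then the shift along the tool's x, y, z in mm, then the finger opening in mm, from 0 to 91.2. In form: [[[ax, ay, az], [dx, dy, dz], claw], ...]. A call has exactly 10 rows; each row shifts and turns the pose as measured when the row begins, along the tool's axes as they then stand; what a row does not reach is not made up. A row lasts 1/8 s, in which the tool goes at most 62.5 mm and 10.7 degrees, less where a joint would pass 70% of its speed; a pose out of reach is approached as far as the arm can. A call with a gripper value outside its range is refused whole. The fingers move at their own pace and stop on an object; "squeeze" is the grip in N (left out, the last holds). Time passes only in rows, so rows that do not move let the fingers close, or fill a call up. It gives the time, the measured TCP pose, the force and the opening at its end, in the units of the state.
- env.state(): the state, without advancing time (a new reading comes with each control period).
- env.grab_frame(name): name is "scene" or "top" or "wrist"; returns a dict with "pixels" (480x640x3 uint8, red, green, blue), "intrinsics" (3x3 intrinsics, pixels), "eye" and "attitude" of the camera in the world. Camera axes: x right, y up, looking along -z (the intrinsics and any distortion apply to the point x, -y, -z); pixel columns grow to the right and rows downward; lengths in mm; the calibration is good to about 2 mm. A picture is of the moment at which its call begins. There is no depth.
- env.job_done(): hands the job in, once; it reports no verdict.
The state is a dict: "time_s": time; "qpos": joint angles; "qvel": joint speeds; "effort": joint torques, N m; "ee_pos": TCP position; "ee_rot": TCP orientation; "force": force on the tool from outside, world axes, zero at the start; "torque": the same for the moment, N m; "gripper_width": finger opening in mm.
Only numpy, scipy, OpenCV 4.12 (cv2) and the standard library are available. Lean on these libraries where they do the work, as an engineer would, in place of code of your own. Each camera call takes 0.05 s, during which the arm holds its last target.

### The job

Seat the recipe-card stand fully home on its base, its two holes over the two pegs, and let go of it. Then pick up the spring clip lying on the ledge, squeeze its handles so that the jaws gape, and bring it level over one of the card's two upright side edges so the jaws stand on either side of the card, reaching at least a centimetre past its edge and touching nothing; finish holding it there, squeezed wide open, so that I can slip the shopping list in. Leave the other things on the ledge where they are.

Things in the scene. Friction and masses are not known exactly. Their poses are not given: they have to be found in the camera images.
- base: Fixed wooden base plate, 80 (x) x 130 (y) x 10 mm, near the middle, turned a little. On its top two upright steel pegs at x = 0, y = +38 and -38 mm: 10 mm diameter, 13 mm high, the top 4 mm tapered to 5 mm diameter. Origin: centre of its underside, on the ledge; z up, y through both pegs.
- stand: Loose upright recipe stand, about 0.26 kg. Wooden foot 60 (x) x 110 (y) x 16 mm high with two 13 mm through-holes at x = 0, y = +38 and -38 mm; from it rise a middle post and a stiff card (see their points). Origin: centre of the foot's underside; z up, y along the foot. Seated, either way round, its origin is over the base's, 10 mm higher.
- post_top (a point): Centre of the top of the stand's wooden post: 165 mm above the foot's underside. The post is 14 mm thick (stand's x) and 24 mm wide (y); its top 35 mm rise clear above the card, for gripping across the 14 mm.
- card (a point): Centre of the stand's card, a rigid pale sheet 3 mm thick (stand's x), 150 mm wide (y), 85 mm tall (45 to 130 mm above the foot's underside), in the plane x = 0. Its two upright side edges lie at y = +75 and -75 mm and overhang the foot by 20 mm.
- clip: Steel spring clip (clothes-peg action), 65 g, lying on its side, 30 mm high, hinge axis upright. Origin: on the hinge axis, at the underside; z up; x to the jaws, which reach 48 mm (5 mm thick each, 2 mm apart when shut); handles reach 57 mm to -x. This frame is fixed to the +y half: open by q, it stands at +q/2 to the clip's middle line, the other half at -q/2.
- clip_b (a joint): Opening angle between the clip's halves, rad: 0 shut, 0.40 fully open (stop). Squeezing the handles opens the jaws; the spring takes about 4 N at the handles to start, about 10 N fully open. Fully open the jaw tips are 21 mm apart, and the jaws 12 mm apart 25 mm from the hinge.
- clip_hinge (a point): Point on the clip's hinge axis at half its height (15 mm above the underside). A coil of 16 mm diameter is here.
- clip_pads (a point): Point on the clip's middle line when shut, 43 mm to -x of the hinge, half-way up, between the handles' flat pads (26 to 58 mm from the hinge, 30 mm high). Shut, the handles splay 0.2 rad to each side: 47 mm wide over their ends, about 42 mm here. Fully open the pads are parallel, 26 mm over their outer faces.
- jaw_a_tip (a point): Inner corner of the tip of the +y jaw, half-way up: 48 mm from the hinge axis (+1 mm in y).
- jaw_b_tip (a point): The same point of the other jaw (-1 mm in y when shut).
- saucer_a: Bystander: white ceramic saucer, 132 mm across, 18 mm high, flat on the ledge at the back left. Origin: centre of its underside.
- saucer_b: Bystander: a like saucer at the back right. Origin: centre of its underside.
- teaspoon: Bystander: stainless teaspoon, 140 mm long, lying near the robot, left. Origin: underside, middle.
- jar_opener: Bystander: red plastic jar opener, 140 mm long, 22 mm high, lying near the robot, right. Origin: underside, middle.
- spice_jar: Bystander: small glass spice jar with swing lid, 52 mm wide, 74 mm high, right. Origin: centre of its underside.
- salt_shaker: Bystander: white salt shaker with steel top, 44 mm wide, 76 mm high, left. Origin: centre of its underside.
Things that resemble listed ones, but are neither listed nor needed, are in the scene too. What is shaped like the stand but pink, purple or red is not meant.

How it is judged:
By the outcome, as a careful person would: the job done as asked, in the order asked, and still so for the second after the job is handed in, while the arm keeps its last pose, push and grip.
It also fails if it takes over 61 s, if anything falls off the work surface, if the arm or the gripper's body presses on something with over 40 N, if the wrist force passes 120 N, or if a joint passes its speed limit or range.

## Working session

There is one attempt and no reset: what is moved stays moved. The work goes in short steps, Python scripts to look and compute and a tool call to move; the robot and the scene stay as the last step left them, time stands still between calls to the robot, and variables do not carry over. Pictures are saved under pics/ and viewed, and the job is handed in when it is done.

Besides the shell and the picture viewer there is one more tool, called after "Call:" as name(argument=value, ...), one argument or row to a line, values as JSON. servo_tool: Moves the arm, as the interface text tells. Its arguments: {"type":"object","properties":{"plan":{"type":"array"},"squeeze":{"type":"number"}},"required":["plan"]}

```bash
ls; mkdir -p pics; python3 - <<'E'
from workcell import env
import cv2
print(env.state())
for n in ["scene","top","wrist"]:
    f=env.grab_frame(n); cv2.imwrite(f"pics/{n}0.png",f["pixels"][:,:,::-1]); print(n,f["intrinsics"],f["eye"],f["attitude"],[k for k in f])
E
```

```text
pics
{'time_s': 0.0, 'qpos': array([-6.54304434e+01,  1.83508087e+01,  8.97073535e+01, -9.05124897e-04,
        7.20435900e+01, -1.14507887e+00]), 'qvel': array([-0.00694306,  0.09393047,  0.01068817,  0.01448634, -0.09271262,
       -0.07933713]), 'effort': array([-2.90194039e-03, -4.12464094e+01, -2.31975406e+01,  7.25193252e-02,
        4.56491055e-02, -1.44087958e-04]), 'ee_pos': array([ 249.27618783, -517.58607606,  213.1222095 ]), 'ee_rot': array([-1.79998827e+02,  1.01749060e-01, -6.42850837e+01]), 'force': array([ 0.2956365 ,  0.97931171, -0.03831338]), 'torque': array([-0.06235237,  0.02661087,  0.01947455]), 'gripper_width': 91.34963283974717}
scene [[484.00065762   0.         327.89451143]
 [  0.         484.00065762 239.08514362]
 [  0.           0.           1.        ]] [1368.90089298 -194.66131975  740.5534367 ] [53.10815728  0.65147849 81.18807776] ['pixels', 'intrinsics', 'eye', 'attitude']
top [[532.22566993   0.         320.69646008]
 [  0.         532.22566993 238.06729646]
 [  0.           0.           1.        ]] [ 456.46079674  -72.64704607 1178.47580032] [  5.57551984   0.9950869  -89.61927415] ['pixels', 'intrinsics', 'eye', 'attitude']
wrist [[391.79387688   0.         320.051159  ]
 [  0.         391.79387688 239.6550496 ]
 [  0.           0.           1.        ]] [ 318.44334204 -484.19086037  383.41608852] [-1.59023175e+01  5.71308275e-02 -6.42522252e+01] ['pixels', 'intrinsics', 'eye', 'attitude']
```

View pics/scene0.png

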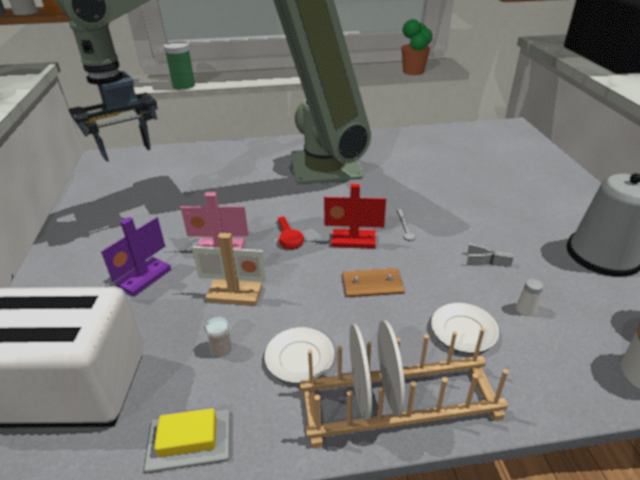

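View pics/top0.png

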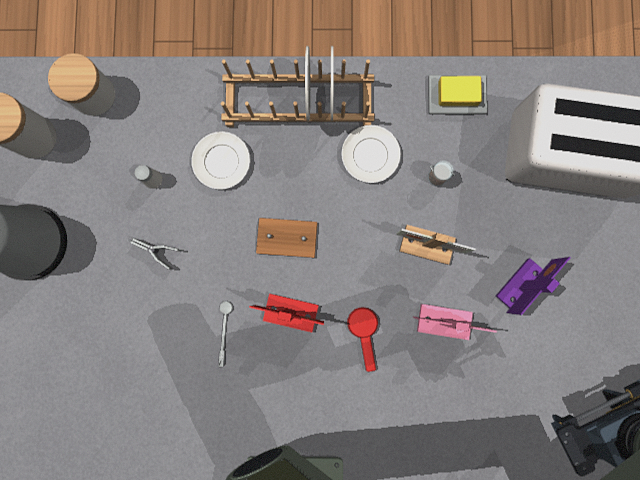

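View pics/wrist0.png

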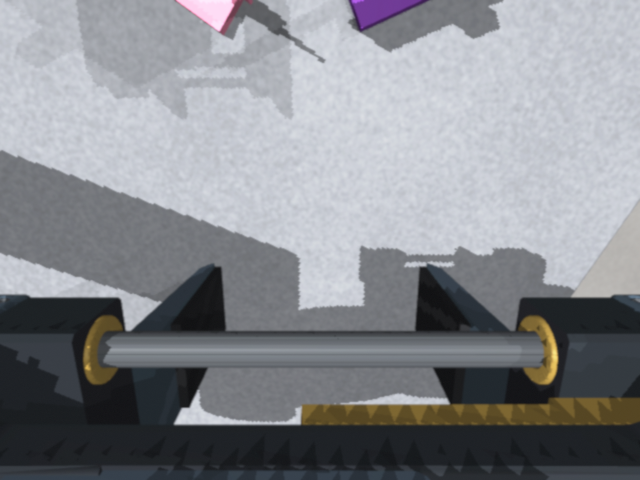

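The top view shows the wood stand with a pale card at about (430,243). Its lookalikes are pink (447,322), purple (530,285) and red (291,312). The base with two pegs is at (287,238), and the only clip is at (157,250). I choose the pale, wood-footed stand and will check it in crops.

```bash
cat > h.py <<'E'
import numpy as np, cv2
from scipy.spatial.transform import Rotation as R
def cam(f):
    K=np.array(f["intrinsics"]);e=np.array(f["eye"]);A=R.from_euler('xyz',f["attitude"],degrees=True).as_matrix()
    return K,e,A
def ray(f,px):
    K,e,A=cam(f);px=np.atleast_2d(px).astype(float)
    d=np.c_[(px[:,0]-K[0,2])/K[0,0],-(px[:,1]-K[1,2])/K[1,1],-np.ones(len(px))]
    return e,d@A.T
def onz(f,px,z):
    e,d=ray(f,px); return e+d*((z-e[2])/d[:,2])[:,None]
def proj(f,P):
    K,e,A=cam(f);c=(np.atleast_2d(P)-e)@A
    return np.c_[K[0,0]*c[:,0]/-c[:,2]+K[0,2],-K[1,1]*c[:,1]/-c[:,2]+K[1,2]]
def tri(f1,p1,f2,p2):
    e1,d1=ray(f1,p1);e2,d2=ray(f2,p2);d1=d1[0]/np.linalg.norm(d1);d2=d2[0]/np.linalg.norm(d2)
    s=np.linalg.lstsq(np.c_[d1,-d2],e2-e1,rcond=None)[0]
    a=e1+s[0]*d1;b=e2+s[1]*d2
    return (a+b)/2,np.linalg.norm(a-b)
def crop(f,x0,y0,x1,y1,s,name):
    im=cv2.resize(f["pixels"][y0:y1,x0:x1,::-1],None,fx=s,fy=s,interpolation=cv2.INTER_CUBIC)
    cv2.imwrite("pics/"+name,im)
E
python3 - <<'E'
from h import *
from workcell import env
import pickle
f=env.grab_frame("top");g=env.grab_frame("scene");pickle.dump((f,g),open("f0.pkl","wb"))
A=[]
def c(fr,x0,y0,w,h):
    return cv2.resize(fr["pixels"][y0:y0+h,x0:x0+w,::-1],(400,300),interpolation=cv2.INTER_CUBIC)
im=np.vstack([np.hstack([c(f,380,205,120,90),c(f,110,215,100,75)]),np.hstack([c(g,175,220,120,90),c(g,440,220,100,75)])])
cv2.imwrite("pics/crops.png",im)
im=np.vstack([np.hstack([c(f,237,195,100,75),c(g,324,240,100,75)])])
cv2.imwrite("pics/base.png",im)
E
```

```text
(no output)
```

View pics/crops.png

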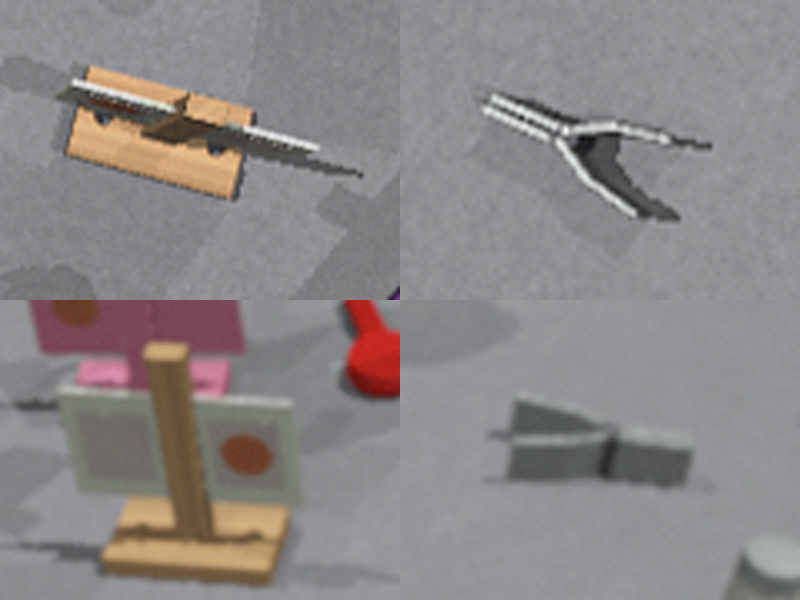

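View pics/base.png

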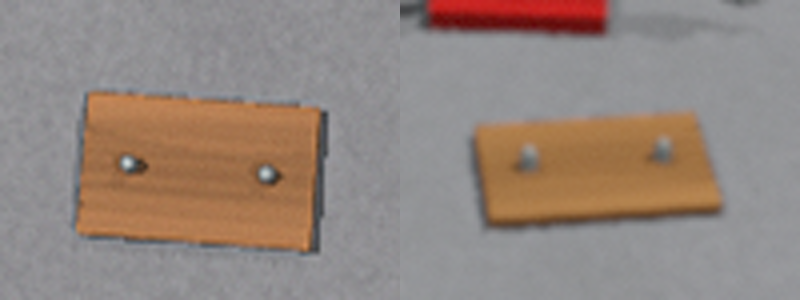

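```bash
python3 - <<'E'
from h import *
import pickle
f,g=pickle.load(open("f0.pkl","rb"))
def fr(x,y,w): 
    return lambda p: np.array([x,y])+np.atleast_2d(p)*w/400-0.0
B=fr(237,195,100); S=fr(380,205,120); C=fr(110,215,100)
Bs=fr(324,240,100); Ss=fr(175,220,120); Cs=fr(440,220,100)
Ss2=lambda p:np.array([175,220])+(np.atleast_2d(p)-[0,300])*.3
Cs2=lambda p:np.array([440,220])+(np.atleast_2d(p)-[0,300])*.25
Ct=lambda p:np.array([110,215])+(np.atleast_2d(p)-[400,0])*.25
c=onz(f,B([[88,92],[321,108],[310,248],[78,234]]),10)
print("base corners",c.round(1).tolist(),c.mean(0)); d=c[0]+c[3]-c[1]-c[2]; print(np.linalg.norm(d)/2,np.degrees(np.arctan2(d[1],d[0])))
p=onz(f,B([[126,162],[265,173]]),23); print("pegs",p,p.mean(0),np.linalg.norm(p[0]-p[1])); d=p[0]-p[1];print(np.degrees(np.arctan2(d[1],d[0])))
# via scene: corners
c=onz(g,(np.array([324,240])+(np.array([[475,125],[695,112],[721,210],[487,222]])-[400,0])*.25),10);print("base scene",c.mean(0))
c=onz(f,S([[90,66],[256,109],[238,195],[66,154]]),16)
print("stand foot",c.round(1).tolist(),c.mean(0)); d=c[0]+c[3]-c[1]-c[2]; print(np.linalg.norm(d)/2,np.degrees(np.arctan2(d[1],d[0])))
e=onz(f,S([[78,82],[318,150]]),130); print("card ends",e,e.mean(0),np.linalg.norm(e[0]-e[1])); d=e[0]-e[1];print(np.degrees(np.arctan2(d[1],d[0])))
pt=onz(g,Ss2([[166,353]]),165);print("post scene",pt)
print("post top px",(proj(f,pt)-[380,205])/.3)
print("card scene",onz(g,Ss2([[60,388],[298,402]]),130))
j=Ct([[490,100],[562,130],[708,146],[678,217]])
print("clip",onz(f,j,30).round(1).tolist())
E
```

```text
base corners [[614.5, 85.6, 10.0], [606.1, -43.7, 10.0], [528.5, -38.2, 10.0], [535.5, 89.7, 10.0]] [571.1477119   23.34376676  10.        ]
128.88937734591482 86.57821823437901
pegs [[574.21379799  62.35017741  23.        ]
 [568.54971318 -13.74237533  23.        ]] [571.38175558  24.30390104  23.        ] 76.30306966591824
85.7429374918292
base scene [579.45274123  21.11845222  10.        ]
stand foot [[600.0, -240.9, 16.0], [572.1, -349.2, 16.0], [515.6, -336.4, 16.0], [541.9, -224.7, 16.0]] [ 557.40148171 -287.79319969   16.        ]
113.30265777082808 76.18145061633196
card ends [[ 576.33626994 -217.20132243  130.        ]
 [ 536.6466095  -358.00555845  130.        ]] [ 556.49143972 -287.60344044  130.        ] 146.29115498417406
74.25800687208128
post scene [[ 564.79382192 -285.99869319  165.        ]]
post top px [[207.10294326  95.69174557]]
card scene [[ 541.92335885 -356.17583178  130.        ]
 [ 580.86566078 -210.72927855  130.        ]]
clip [[562.2, 358.6, 30.0], [546.0, 318.5, 30.0], [537.7, 238.4, 30.0], [499.1, 253.5, 30.0]]
```

```bash
cat > pl.py <<'E'
import sys,numpy as np
from scipy.spatial.transform import Rotation as R, Slerp
from workcell import env
# usage: pl.py x y z roll pitch yaw n claw
a=list(map(float,sys.argv[1:9]));n=int(a[6])
s=env.state();p0=np.array(s["ee_pos"]);r0=R.from_euler('xyz',s["ee_rot"],degrees=True)
print("now",p0.round(1),np.round(s["ee_rot"],2),"F",np.round(s["force"],1),"w",round(s["gripper_width"],1),"t",round(s["time_s"],2))
p1=np.array(a[:3]);r1=R.from_euler('xyz',a[3:6],degrees=True)
rv=(r0.inv()*r1).as_rotvec(degrees=True)
rows=[]
for i in range(n):
    r=r0*R.from_rotvec(rv*i/n,degrees=True)
    rows.append([[round(v,2) for v in (rv/n).tolist()],[round(v,1) for v in r.inv().apply((p1-p0)/n).tolist()],a[7]])
print("total",rv.round(1),r0.inv().apply(p1-p0).round(1))
print(str(rows).replace(" ",""))
E
python3 pl.py 566 -55 230 180 0 -4 10 91
```

```text
now [ 249.4 -517.9  213.6] [-1.800e+02  4.000e-02 -6.429e+01] F [-0.2  0.5 -0.1] w 91.5 t 0.25
total [ -0.    0.  -60.3] [-279.7 -486.1  -16.2]
[[[-0.0,0.0,-6.03],[-28.0,-48.6,-1.6],91.0],[[-0.0,0.0,-6.03],[-22.7,-51.3,-1.6],91.0],[[-0.0,0.0,-6.03],[-17.2,-53.4,-1.6],91.0],[[-0.0,0.0,-6.03],[-11.5,-54.9,-1.6],91.0],[[-0.0,0.0,-6.03],[-5.7,-55.8,-1.6],91.0],[[-0.0,0.0,-6.03],[0.2,-56.1,-1.6],91.0],[[-0.0,0.0,-6.03],[6.1,-55.7,-1.6],91.0],[[-0.0,0.0,-6.03],[11.9,-54.8,-1.6],91.0],[[-0.0,0.0,-6.03],[17.6,-53.2,-1.6],91.0],[[-0.0,0.0,-6.03],[23.1,-51.1,-1.6],91.0]]
```

Call:
servo_tool(
  plan=[
    [[0,0,-6],[-28,-48,-4],91],
    [[0,0,-6],[-23,-51,-4],91],
    [[0,0,-6],[-17,-53,-2],91],
    [[0,0,-6],[-12,-55,-2],91],
    [[0,0,-6],[-6,-56,-1],91],
    [[0,0,-6],[0,-56,-1],91],
    [[0,0,-6],[6,-56,0],91],
    [[0,0,-6],[12,-55,0],91],
    [[0,0,-6],[18,-53,0],91],
    [[0,0,-6],[23,-51,0],91],
  ],
)

```text
time_s: 1.5
ee_pos: [567.7, -40.7, 227.6]
ee_rot: [179.9, -0.2, -2.8]
force: [0.7, -0.9, 0.7]
gripper_width: 90.6
```

```bash
python3 pl.py 566 -55 140 180 0 -4 8 91
```

```text
now [567.7 -40.7 227.6] [ 1.7993e+02 -1.5000e-01 -2.7500e+00] F [ 0.7 -0.9  0.7] w 90.6 t 1.5
total [ 0.1 -0.2  1.2] [-1.3 14.3 87.7]
[[[0.01,-0.02,0.16],[-0.2,1.8,11.0],91.0],[[0.01,-0.02,0.16],[-0.1,1.8,11.0],91.0],[[0.01,-0.02,0.16],[-0.1,1.8,11.0],91.0],[[0.01,-0.02,0.16],[-0.1,1.8,11.0],91.0],[[0.01,-0.02,0.16],[-0.1,1.8,11.0],91.0],[[0.01,-0.02,0.16],[-0.1,1.8,11.0],91.0],[[0.01,-0.02,0.16],[-0.1,1.8,11.0],91.0],[[0.01,-0.02,0.16],[-0.1,1.8,11.0],91.0]]
```

Call:
servo_tool(
  plan=[
    [[0,0,0],[0,2,12],91],
    [[0,0,0],[0,2,15],91],
    [[0,0,0],[0,2,15],91],
    [[0,0,0],[0,2,15],91],
    [[0,0,0],[0,2,13],91],
    [[0,0,0],[0,2,10],91],
    [[0,0,0],[0,0,0],91],
    [[0,0,0],[0,0,0],91],
    [[0,0,0],[0,0,0],91],
    [[0,0,0],[0,0,0],91],
  ],
)

```text
time_s: 2.75
ee_pos: [567.1, -54.1, 142.4]
ee_rot: [179.9, -0.1, -2.8]
force: [0.5, -0.5, -0.9]
gripper_width: 90.9
```

```bash
python3 - <<'E'
from h import *
from workcell import env
import pickle
s=env.state();f=env.grab_frame("wrist");pickle.dump((f,s),open("fb.pkl","wb"))
cv2.imwrite("pics/wb.png",f["pixels"][:,:,::-1]);print(s["ee_pos"],s["ee_rot"],f["eye"],f["attitude"])
E
```

```text
[567.08035105 -54.08255097 142.43979407] [ 1.79920388e+02 -1.30914128e-01 -2.80369065e+00] [569.69515457  23.65803146 312.52947711] [-16.01142644  -0.14390927  -2.76886255]
```

View pics/wb.png

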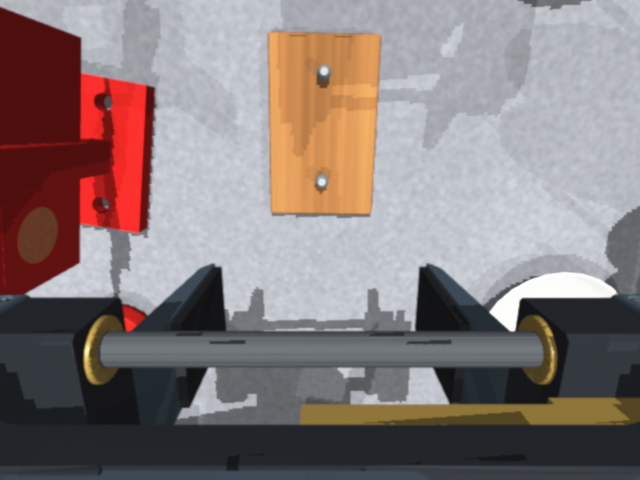

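The wrist view shows the base with corners near (269,32), (380,35), (371,214) and (272,214), and pegs near (324,70) and (321,180). I'll refine these.

```bash
python3 - <<'E'
from h import *
import pickle
f,s=pickle.load(open("fb.pkl","rb"))
im=f["pixels"];hsv=cv2.cvtColor(im,cv2.COLOR_RGB2HSV)
m=((hsv[...,0]>8)&(hsv[...,0]<22)&(hsv[...,1]>110)).astype(np.uint8);m[:,:200]=0;m[240:]=0;m[:,400:]=0
c=max(cv2.findContours(m,0,1)[0],key=cv2.contourArea)
q=cv2.approxPolyDP(c,8,True)[:,0];print(q.tolist())
w=onz(f,q,10);print(w.round(1).tolist(),w.mean(0))
crop(f,305,55,345,85,10,"p1.png");crop(f,300,165,340,195,10,"p2.png")
a=cv2.imread("pics/p1.png");b=cv2.imread("pics/p2.png");cv2.imwrite("pics/pp.png",np.hstack([a,b]))
E
```

```text
[[269, 33], [272, 211], [369, 213], [379, 35]]
[[537.9, 88.4, 10.0], [529.6, -37.8, 10.0], [605.9, -43.2, 10.0], [614.6, 83.5, 10.0]] [572.00697859  22.74591761  10.        ]
```

View pics/pp.png

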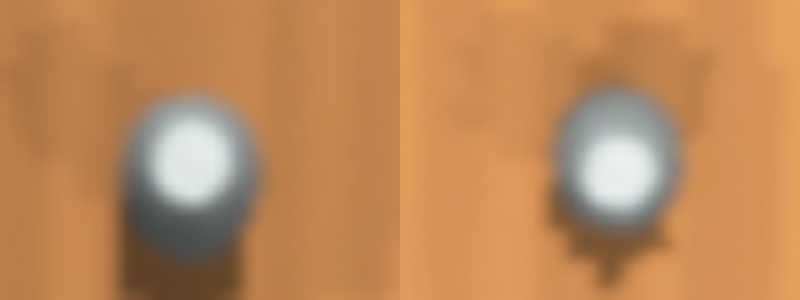

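```bash
python3 - <<'E'
from h import *
import pickle
f,s=pickle.load(open("fb.pkl","rb"))
p=onz(f,[[323.5,70.8],[321.2,181.7]],23);d=p[0]-p[1];print(p,p.mean(0),np.linalg.norm(d),np.degrees(np.arctan2(d[1],d[0])))
E
python3 pl.py 556 -288 230 180 0 -15 8 91
```

```text
[[574.571117    60.57461477  23.        ]
 [569.40233845 -14.99001884  23.        ]] [571.98672773  22.79229797  23.        ] 75.74120492878538 86.08694443927875
now [567.1 -54.1 142.5] [ 1.7992e+02 -1.3000e-01 -2.8000e+00] F [-0.3  0.4 -0. ] w 91.1 t 2.8
total [ 0.1 -0.1 12.2] [  0.6 234.3 -87.2]
[[[0.01,-0.02,1.52],[0.1,29.3,-10.9],91.0],[[0.01,-0.02,1.52],[0.8,29.3,-10.9],91.0],[[0.01,-0.02,1.52],[1.6,29.2,-10.9],91.0],[[0.01,-0.02,1.52],[2.4,29.2,-10.9],91.0],[[0.01,-0.02,1.52],[3.2,29.1,-10.9],91.0],[[0.01,-0.02,1.52],[3.9,29.0,-10.9],91.0],[[0.01,-0.02,1.52],[4.7,28.9,-10.9],91.0],[[0.01,-0.02,1.52],[5.5,28.8,-10.9],91.0]]
```

Call:
servo_tool(
  plan=[
    [[0,0,0],[0,0,-40],91],
    [[0,0,0],[0,10,-40],91],
    [[0,0,2],[1,32,-10],91],
    [[0,0,2],[2,34,0],91],
    [[0,0,2],[3,36,0],91],
    [[0,0,2],[4,36,0],91],
    [[0,0,2],[4,36,0],91],
    [[0,0,2],[5,35,0],91],
    [[0,0,0],[2,10,0],91],
    [[0,0,0],[0,0,0],91],
  ],
)

```text
time_s: 4.05
ee_pos: [556.6, -288.8, 238.2]
ee_rot: [180.0, -0.4, -15.0]
force: [-0.5, 0.5, 0.3]
gripper_width: 91.0
```

```bash
python3 - <<'E'
from h import *
from workcell import env
import pickle
s=env.state();f=env.grab_frame("wrist");pickle.dump((f,s),open("fs.pkl","wb"))
cv2.imwrite("pics/ws.png",f["pixels"][:,:,::-1]);print(s["ee_pos"],s["ee_rot"],f["eye"],f["attitude"])
E
```

```text
[ 556.56562786 -288.80038841  238.19303469] [179.97936233  -0.44086774 -14.9521212 ] [ 574.53015073 -213.45485767  408.38281181] [-15.94877314  -0.46378871 -14.91807217]
```

View pics/ws.png

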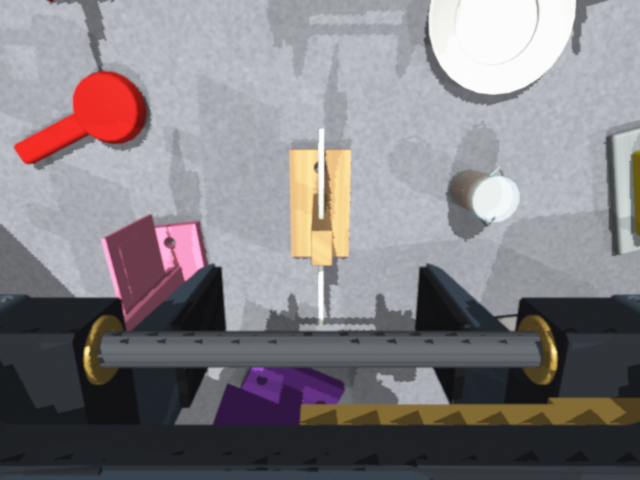

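The wrist view shows the pale-card stand's post top near (321,248). The card's top edge runs from (322,130) to (322,325), and the foot spans columns 290 to 351. A close crop will confirm the choice.

```bash
python3 - <<'E'
from h import *
import pickle
f,s=pickle.load(open("fs.pkl","rb"))
crop(f,270,115,375,335,3,"wsc.png")
E
```

```text
(no output)
```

View pics/wsc.png

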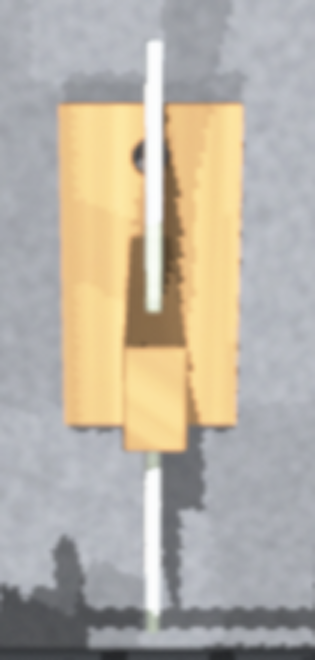

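```bash
python3 - <<'E'
from h import *
import pickle
f,s=pickle.load(open("fs.pkl","rb"))
t=lambda p:np.array(p)/3+[270,115]
a=lambda d:np.degrees(np.arctan2(d[1],d[0]))
p=onz(f,t([[124,347],[186,348],[185,451],[125,450]]),165);print("post",p.round(1).tolist(),p.mean(0))
c=onz(f,t([[155,40],[151.5,632]]),130);print("card",c,c.mean(0),np.linalg.norm(c[0]-c[1]),a(c[0]-c[1]))
q=onz(f,t([[59,103],[244,103],[237,426],[65,426]]),16);d=q[0]+q[1]-q[2]-q[3];print("foot",q.round(1).tolist(),q.mean(0),a(d),np.linalg.norm(d)/2)
E
python3 pl.py 557 -288 136 180 0 -15 8 91
```

```text
post [[554.7, -273.9, 165.0], [567.4, -277.6, 165.0], [561.4, -300.2, 165.0], [548.7, -296.5, 165.0]] [ 558.05382548 -287.04078875  165.        ]
card [[ 577.66568996 -214.72848095  130.        ]
 [ 538.41022372 -359.1595793   130.        ]] [ 558.03795684 -286.94403012  130.        ] 149.6707513201532 74.79467838896372
foot [[543.7, -226.3, 16.0], [601.9, -241.8, 16.0], [573.3, -349.0, 16.0], [514.9, -333.2, 16.0]] [ 558.4713723  -287.57284528   16.        ] 75.00913460696036 110.83217087674791
now [ 556.6 -288.4  238.2] [179.98  -0.44 -14.92] F [-0.1  0.8 -0.4] w 91.0 t 4.1
total [ 0.  -0.4  0.1] [ -0.5  -0.5 102.2]
[[[0.0,-0.05,0.01],[-0.1,-0.1,12.8],91.0],[[0.0,-0.05,0.01],[-0.0,-0.1,12.8],91.0],[[0.0,-0.05,0.01],[-0.0,-0.1,12.8],91.0],[[0.0,-0.05,0.01],[-0.0,-0.1,12.8],91.0],[[0.0,-0.05,0.01],[-0.0,-0.1,12.8],91.0],[[0.0,-0.05,0.01],[0.0,-0.1,12.8],91.0],[[0.0,-0.05,0.01],[0.0,-0.1,12.8],91.0],[[0.0,-0.05,0.01],[0.0,-0.1,12.8],91.0]]
```

Call:
servo_tool(
  plan=[
    [[0,-0.4,0],[1,-1.7,12],91],
    [[0,0,0],[0,0,18],91],
    [[0,0,0],[0,0,18],91],
    [[0,0,0],[0,0,18],91],
    [[0,0,0],[0,0,16],91],
    [[0,0,0],[0,0,12],91],
    [[0,0,0],[0,0,6],91],
    [[0,0,0],[0,0,0],91],
    [[0,0,0],[0,0,0],91],
    [[0,0,0],[0,0,0],91],
  ],
)

```text
time_s: 5.35
ee_pos: [560.0, -279.0, 133.0]
ee_rot: [-179.9, 0.0, -14.4]
force: [0.3, 0.7, 0.1]
gripper_width: 91.3
```

```bash
python3 pl.py 558.1 -287 136 180 0 -15.1 1 91
```

```text
now [ 560. -279.  133.] [-1.7989e+02  3.0000e-02 -1.4390e+01] F [0.3 0.7 0.1] w 91.3 t 5.35
total [-0.1  0.   0.7] [ 0.1  8.2 -3. ]
[[[-0.11,0.03,0.71],[0.1,8.2,-3.0],91.0]]
```

Call:
servo_tool(
  plan=[
    [[0,0,0.7],[0,8,-3],91],
    [[0,0,0],[0,0,0],91],
    [[0,0,0],[0,0,0],40],
    [[0,0,0],[0,0,0],25],
    [[0,0,0],[0,0,0],10],
    [[0,0,0],[0,0,0],0],
    [[0,0,0],[0,0,0],0],
    [[0,0,0],[0,0,0],0],
    [[0,0,0],[0,0,0],0],
    [[0,0,0],[0,0,0],0],
  ],
  squeeze=35,
)

```text
time_s: 6.6
ee_pos: [558.2, -287.7, 137.0]
ee_rot: [-179.9, -0.0, -15.2]
force: [-0.2, -0.8, 0.8]
gripper_width: 13.6
```

```bash
python3 pl.py 558.1 -287 236 180 0 -15.1 5 0; python3 - <<'E'
from h import *
from workcell import env
f=env.grab_frame("wrist");cv2.imwrite("pics/wg.png",f["pixels"][:,:,::-1])
E
```

```text
now [ 558.2 -287.7  137. ] [-1.7991e+02 -5.0000e-02 -1.5150e+01] F [-0.2 -0.8  0.8] w 13.6 t 6.6
total [-0.1 -0.  -0.1] [ -0.2  -0.8 -99. ]
[[[-0.02,-0.01,-0.01],[-0.0,-0.2,-19.8],0.0],[[-0.02,-0.01,-0.01],[-0.0,-0.2,-19.8],0.0],[[-0.02,-0.01,-0.01],[-0.0,-0.1,-19.8],0.0],[[-0.02,-0.01,-0.01],[-0.0,-0.1,-19.8],0.0],[[-0.02,-0.01,-0.01],[-0.0,-0.1,-19.8],0.0]]
```

View pics/wg.png

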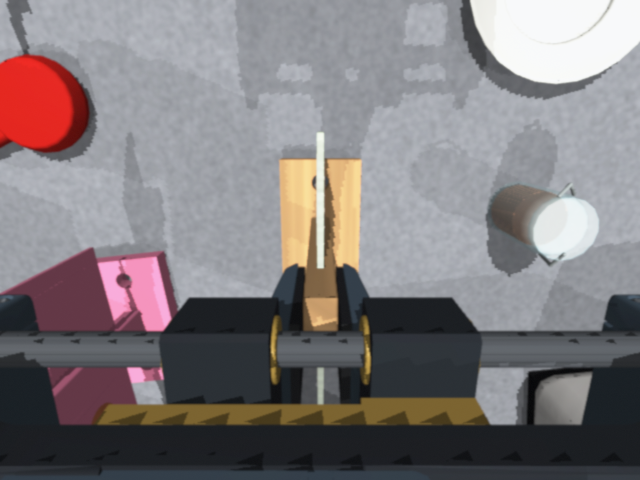

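The post is gripped at 13.6 mm. Next I lift and carry.

Call:
servo_tool(
  plan=[
    [[0,0,0],[0,0,-8],0],
    [[0,0,0],[0,0,-14],0],
    [[0,0,0],[0,0,-16],0],
    [[0,0,0],[0,-8,-12],0],
    [[0,0,0],[0,-18,-6],0],
    [[0,0,-1],[0,-26,0],0],
    [[0,0,-1],[-1,-30,0],0],
    [[0,0,-2],[-2,-32,0],0],
    [[0,0,-2],[-3,-32,0],0],
    [[0,0,-2],[-4,-32,0],0],
  ],
)

```text
time_s: 7.9
ee_pos: [588.8, -101.6, 198.3]
ee_rot: [-179.7, -0.0, -7.0]
force: [0.4, -0.0, -2.6]
gripper_width: 13.7
```

```bash
python3 pl.py 572 22.1 195 180 0 -3.9 5 0
```

```text
now [ 588.8 -101.6  198.3] [-1.7971e+02 -5.0000e-02 -6.9700e+00] F [ 0.4 -0.  -2.6] w 13.7 t 7.9
total [-0.3 -0.1 -3.1] [ -31.7 -120.7    3.9]
[[[-0.06,-0.01,-0.61],[-6.3,-24.1,0.8],0.0],[[-0.06,-0.01,-0.61],[-6.1,-24.2,0.8],0.0],[[-0.06,-0.01,-0.61],[-5.8,-24.3,0.7],0.0],[[-0.06,-0.01,-0.61],[-5.6,-24.3,0.7],0.0],[[-0.06,-0.01,-0.61],[-5.3,-24.4,0.7],0.0]]
```

Call:
servo_tool(
  plan=[
    [[0,0,-0.5],[-6,-24,0],0],
    [[0,0,-0.5],[-6,-24,0],0],
    [[0,0,-0.5],[-6,-22,0],0],
    [[0,0,-0.5],[-5,-18,0],0],
    [[0,0,-0.5],[-4,-12,0],0],
    [[0,0,-0.3],[-2,-6,0],0],
    [[0,0,0],[0,0,0],0],
    [[0,0,0],[0,0,0],0],
    [[0,0,0],[0,0,0],0],
    [[0,0,0],[0,0,0],0],
  ],
)

```text
time_s: 9.15
ee_pos: [568.9, 17.6, 199.8]
ee_rot: [-179.6, -0.0, -3.7]
force: [-0.7, 0.4, -3.0]
gripper_width: 14.0
```

```bash
python3 pl.py 572 22.1 170 180 0 -3.9 1 0
```

```text
now [568.9  17.6 199.8] [-1.7963e+02 -1.0000e-02 -3.7300e+00] F [-0.7  0.4 -3. ] w 14.0 t 9.15
total [-0.4 -0.   0.2] [ 2.8 -4.5 29.8]
[[[-0.37,-0.01,0.17],[2.8,-4.5,29.8],0.0]]
```

Call:
servo_tool(
  plan=[
    [[-0.4,0,0.2],[2.8,-4.5,6],0],
    [[0,0,0],[0,0,9],0],
    [[0,0,0],[0,0,8],0],
    [[0,0,0],[0,0,6],0],
    [[0,0,0],[0,0,3],0],
    [[0,0,0],[0,0,1],0],
    [[0,0,0],[0,0,0],0],
    [[0,0,0],[0,0,0],0],
    [[0,0,0],[0,0,0],0],
    [[0,0,0],[0,0,0],0],
  ],
)

```text
time_s: 10.4
ee_pos: [572.3, 21.9, 164.4]
ee_rot: [179.9, -0.0, -4.0]
force: [-0.4, -0.8, -3.4]
gripper_width: 14.1
```

```bash
python3 pl.py 572 22.1 163 180 0 -3.9 1 0;  python3 - <<'E'
from h import *
from workcell import env
import pickle
s=env.state();f=env.grab_frame("wrist");t=env.grab_frame("top");g=env.grab_frame("scene");pickle.dump((f,t,g,s),open("fp.pkl","wb"))
cv2.imwrite("pics/wp.png",np.hstack([cv2.resize(f["pixels"][60:300,160:480,::-1],(400,300)),cv2.resize(g["pixels"][210:310,310:443,::-1],(400,300),interpolation=cv2.INTER_CUBIC)]))
E
```

```text
now [572.3  21.9 164.4] [ 1.7994e+02 -1.0000e-02 -3.9800e+00] F [-0.4 -0.8 -3.4] w 14.1 t 10.4
total [ 0.1 -0.  -0.1] [-0.4 -0.2  1.4]
[[[0.06,-0.01,-0.08],[-0.4,-0.2,1.4],0.0]]
```

View pics/wp.png

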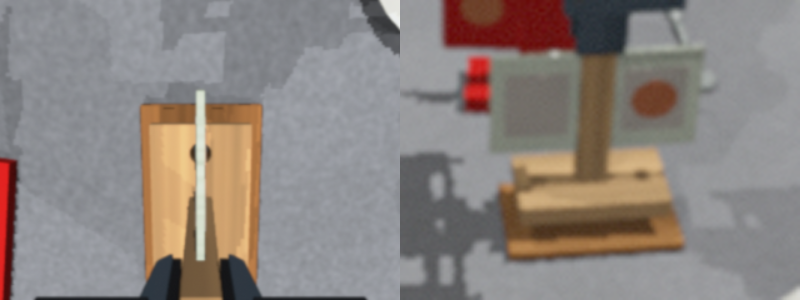

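```bash
python3 - <<'E'
from h import *
import pickle
f,t,g,s=pickle.load(open("fp.pkl","rb"))
k=lambda p:np.array(p)*.8+[160,60]
F=onz(f,k([[148,124],[253,124]]),43.4);B=onz(f,k([[141,104],[263,104]]),10)
print(F,B,B.mean(0)-F.mean(0))
a=np.radians(86.1);print((B.mean(0)-F.mean(0))[:2]@[np.cos(a),np.sin(a)],(B.mean(0)-F.mean(0))[:2]@[np.sin(a),-np.cos(a)])
E
```

```text
[[545.20122945  79.20787716  43.4       ]
 [606.36920974  74.98550128  43.4       ]] [[538.30220959  89.79466546  10.        ]
 [616.66243723  84.38669     10.        ]] [  1.69710381   9.9939885  -33.4       ]
10.086274221446399 1.0134297622852022
```

Foot and base agree within about 1 mm (end gap 10.1 mm, expected 10). Lowering now.

Call:
servo_tool(
  plan=[
    [[0,0,0],[-0.1,-0.2,3],0],
    [[0,0,0],[0,0,3],0],
    [[0,0,0],[0,0,3],0],
    [[0,0,0],[0,0,2],0],
    [[0,0,0],[0,0,2],0],
    [[0,0,0],[0,0,2],0],
    [[0,0,0],[0,0,1],0],
    [[0,0,0],[0,0,1],0],
    [[0,0,0],[0,0,0],0],
    [[0,0,0],[0,0,0],0],
  ],
)

```text
time_s: 11.8
ee_pos: [572.4, 21.8, 147.1]
ee_rot: [179.9, -0.1, -4.0]
force: [-0.3, -1.2, -1.2]
gripper_width: 13.9
```

```bash
python3 pl.py 572 22.1 147 180 0 -3.9 1 0
```

```text
now [572.4  21.8 147.1] [ 1.7992e+02 -5.0000e-02 -3.9700e+00] F [-0.3 -1.2 -1.2] w 13.9 t 11.8
total [ 0.1 -0.1 -0.1] [-0.4 -0.2  0.1]
[[[0.08,-0.05,-0.07],[-0.4,-0.2,0.1],0.0]]
```

Call:
servo_tool(
  plan=[
    [[0,0,0],[0,0,1],0],
    [[0,0,0],[0,0,1],0],
    [[0,0,0],[0,0,1],0],
    [[0,0,0],[0,0,0],0],
    [[0,0,0],[0,0,0],14],
    [[0,0,0],[0,0,0],30],
    [[0,0,0],[0,0,0],60],
    [[0,0,0],[0,0,0],60],
    [[0,0,0],[0,0,-4],60],
    [[0,0,0],[0,0,-10],60],
  ],
)

```text
time_s: 13.05
ee_pos: [573.0, 21.8, 161.1]
ee_rot: [179.9, -0.2, -4.0]
force: [-0.7, -0.3, -0.3]
gripper_width: 59.1
```

```bash
python3 pl.py 572 22.1 240 180 0 -3.9 6 91;  python3 - <<'E'
from h import *
from workcell import env
import pickle
s=env.state();f=env.grab_frame("wrist");g=env.grab_frame("scene")
cv2.imwrite("pics/wr.png",np.hstack([cv2.resize(f["pixels"][60:300,160:480,::-1],(400,300)),cv2.resize(g["pixels"][210:310,310:443,::-1],(400,300),interpolation=cv2.INTER_CUBIC)]))
E
```

```text
now [573.   21.8 161.1] [ 1.7993e+02 -1.7000e-01 -3.9800e+00] F [-0.7 -0.3 -0.3] w 59.1 t 13.05
total [ 0.1 -0.2 -0.1] [ -0.8  -0.1 -78.9]
[[[0.01,-0.03,-0.01],[-0.1,-0.0,-13.2],91.0],[[0.01,-0.03,-0.01],[-0.1,-0.0,-13.2],91.0],[[0.01,-0.03,-0.01],[-0.1,-0.0,-13.2],91.0],[[0.01,-0.03,-0.01],[-0.1,-0.0,-13.2],91.0],[[0.01,-0.03,-0.01],[-0.2,-0.0,-13.2],91.0],[[0.01,-0.03,-0.01],[-0.2,-0.0,-13.2],91.0]]
```

View pics/wr.png

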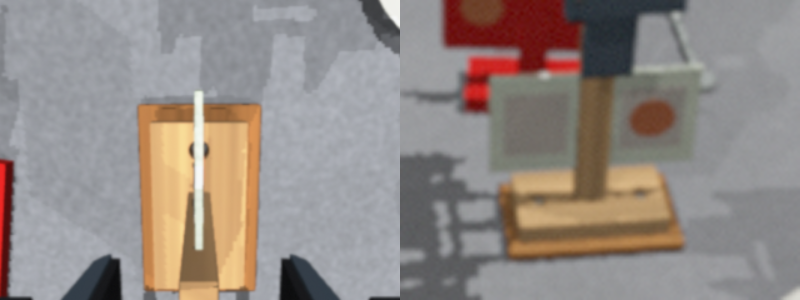

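The stand sits home on the base: TCP height came down by 17.3 mm to 147.1, and the scene view shows no gap. It has been released. Next I clear it and go to view the clip.

```bash
python3 pl.py 511 228 200 180 0 -22 7 80
```

```text
now [574.2  21.8 162.6] [179.96  -0.4   -3.98] F [-0.1  0.2  0.3] w 59.9 t 13.15
total [-0.  -0.4 18. ] [ -77.1 -201.2  -38.1]
[[[-0.0,-0.06,2.57],[-11.0,-28.7,-5.4],80.0],[[-0.0,-0.06,2.57],[-12.3,-28.2,-5.4],80.0],[[-0.0,-0.06,2.57],[-13.6,-27.6,-5.4],80.0],[[-0.0,-0.06,2.57],[-14.8,-27.0,-5.4],80.0],[[-0.0,-0.06,2.57],[-16.0,-26.3,-5.4],80.0],[[-0.0,-0.06,2.57],[-17.2,-25.6,-5.4],80.0],[[-0.0,-0.06,2.57],[-18.3,-24.8,-5.4],80.0]]
```

Call:
servo_tool(
  plan=[
    [[0,0,0],[0,0,-18],60],
    [[0,0,0],[0,0,-25],60],
    [[0,0,1],[-4,-15,-10],70],
    [[0,0,2],[-8,-25,0],80],
    [[0,0,3],[-10,-32,0],80],
    [[0,0,3],[-10,-32,0],80],
    [[0,0,3],[-8,-32,0],80],
    [[0,0,3],[-6,-28,10],80],
    [[0,0,2],[-2,-14,20],80],
    [[0,0,0],[0,-4,12],80],
  ],
)

```text
time_s: 14.4
ee_pos: [562.8, 213.6, 178.2]
ee_rot: [-179.6, -0.8, -21.6]
force: [-0.1, -0.0, 0.3]
gripper_width: 79.9
```

```bash
python3 pl.py 511 228 140 180 0 -22 7 80
```

```text
now [562.8 213.6 178.2] [-179.63   -0.82  -21.62] F [-0.1 -0.   0.3] w 79.9 t 14.4
total [-0.4 -0.8  0.4] [-54.    6.   37.4]
[[[-0.05,-0.12,0.05],[-7.7,0.9,5.3],80.0],[[-0.05,-0.12,0.05],[-7.7,0.9,5.4],80.0],[[-0.05,-0.12,0.05],[-7.7,0.9,5.4],80.0],[[-0.05,-0.12,0.05],[-7.7,0.9,5.4],80.0],[[-0.05,-0.12,0.05],[-7.7,0.9,5.4],80.0],[[-0.05,-0.12,0.05],[-7.6,0.9,5.4],80.0],[[-0.05,-0.12,0.05],[-7.6,0.9,5.4],80.0]]
```

Call:
servo_tool(
  plan=[
    [[-0.4,-0.8,0.4],[-8,1,6],80],
    [[0,0,0],[-10,1,7],80],
    [[0,0,0],[-10,1,7],80],
    [[0,0,0],[-10,1,6],80],
    [[0,0,0],[-8,1,4],80],
    [[0,0,0],[-4,1,2],80],
    [[0,0,0],[0,0,0],80],
    [[0,0,0],[0,0,0],80],
    [[0,0,0],[0,0,0],80],
    [[0,0,0],[0,0,0],80],
  ],
)

```text
time_s: 15.65
ee_pos: [511.3, 225.9, 145.5]
ee_rot: [180.0, -0.1, -22.1]
force: [0.1, 0.7, 0.1]
gripper_width: 80.3
```

```bash
python3 pl.py 511 228 140 180 0 -22 7 80; python3 - <<'E'
from h import *
from workcell import env
import pickle
s=env.state();f=env.grab_frame("wrist");t=env.grab_frame("top");pickle.dump((f,t,s),open("fc.pkl","wb"))
cv2.imwrite("pics/wc.png",f["pixels"][:,:,::-1])
E
```

```text
now [511.3 225.9 145.5] [ 1.7999e+02 -5.0000e-02 -2.2090e+01] F [0.1 0.7 0.1] w 80.3 t 15.65
total [ 0.  -0.1 -0.1] [-1.1 -1.8  5.5]
[[[0.0,-0.01,-0.01],[-0.2,-0.3,0.8],80.0],[[0.0,-0.01,-0.01],[-0.2,-0.3,0.8],80.0],[[0.0,-0.01,-0.01],[-0.2,-0.3,0.8],80.0],[[0.0,-0.01,-0.01],[-0.2,-0.3,0.8],80.0],[[0.0,-0.01,-0.01],[-0.2,-0.3,0.8],80.0],[[0.0,-0.01,-0.01],[-0.2,-0.3,0.8],80.0],[[0.0,-0.01,-0.01],[-0.2,-0.3,0.8],80.0]]
```

View pics/wc.png

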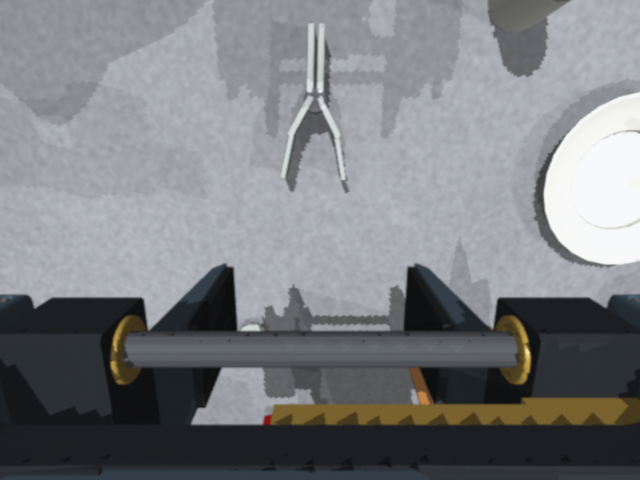

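The clip lies with its jaw tips near (316,24), hinge near (315,100) and handle ends near (284,178) and (345,180). I'll crop to refine.

```bash
python3 - <<'E'
from h import *
import pickle
f,t,s=pickle.load(open("fc.pkl","rb"))
crop(f,265,15,365,195,3.3,"wcc.png")
E
```

View pics/wcc.png

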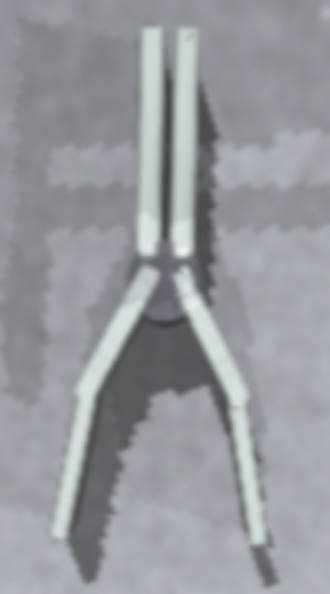

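```bash
python3 - <<'E'
from h import *
import pickle
f,t,s=pickle.load(open("fc.pkl","rb"))
k=lambda p:np.array(p)/3.3+[265,15]
w=onz(f,k([[169,28],[60,538],[259,544],[165,250]]),30)[:,:2];e=(w[1]+w[2])/2
u=(w[0]-e);L=np.linalg.norm(u);u/=L
print(w.round(1).tolist(),"len",L,"ends",np.linalg.norm(w[1]-w[2]),"ang",np.degrees(np.arctan2(u[1],u[0])))
h=w[0]-48*u;print("hinge",h,"pads",h-43*u, "chk",(w[3]-h)@u,np.cross(u,w[3]-h))
E
```

```text
[[562.2, 359.6], [501.9, 275.3], [542.0, 257.6], [545.8, 321.6]] len 101.44673265269537 ends 43.8022829875004 ang 66.61950616704874
hinge [543.18995334 315.52031988] pads [526.12603024 276.05105933] chk 6.64450946873014 -0.016429367192208222<stdin>:8: DeprecationWarning: Arrays of 2-dimensional vectors are deprecated. Use arrays of 3-dimensional vectors instead. (deprecated in NumPy 2.0)
```

```bash
python3 pl.py 526 276 50 180 0 -23.4 7 80
```

```text
now [511.2 225.9 145.4] [ 1.7998e+02 -5.0000e-02 -2.2090e+01] F [ 1.1 -0.4  0.5] w 79.9 t 15.75
total [ 0.  -0.   1.3] [ -5.2 -52.   95.4]
[[[0.0,-0.01,0.19],[-0.7,-7.4,13.6],80.0],[[0.0,-0.01,0.19],[-0.8,-7.4,13.6],80.0],[[0.0,-0.01,0.19],[-0.8,-7.4,13.6],80.0],[[0.0,-0.01,0.19],[-0.8,-7.4,13.6],80.0],[[0.0,-0.01,0.19],[-0.8,-7.4,13.6],80.0],[[0.0,-0.01,0.19],[-0.9,-7.4,13.6],80.0],[[0.0,-0.01,0.19],[-0.9,-7.4,13.6],80.0]]
```

Call:
servo_tool(
  plan=[
    [[0,0,0.2],[-0.8,-7,12],80],
    [[0,0,0.2],[-0.8,-8,16],80],
    [[0,0,0.2],[-0.8,-8,17],80],
    [[0,0,0.2],[-0.8,-8,17],80],
    [[0,0,0.2],[-0.8,-8,15],80],
    [[0,0,0.2],[-0.8,-7,10],80],
    [[0,0,0],[0,-3,4],80],
    [[0,0,0],[0,0,0],80],
    [[0,0,0],[0,0,0],80],
    [[0,0,0],[0,0,0],80],
  ],
)

```text
time_s: 17.0
ee_pos: [526.6, 276.5, 47.0]
ee_rot: [179.9, -0.0, -23.4]
force: [0.3, -0.3, 0.2]
gripper_width: 80.0
```

```bash
python3 pl.py 526 276 4 180 0 -23.4 1 80
```

```text
now [526.6 276.5  47. ] [ 1.7993e+02 -1.0000e-02 -2.3350e+01] F [ 0.3 -0.3  0.2] w 80.0 t 17.0
total [ 0.1 -0.   0. ] [-0.4  0.7 43. ]
[[[0.07,-0.01,0.05],[-0.4,0.7,43.0],80.0]]
```

Call:
servo_tool(
  plan=[
    [[0,0,0],[-0.4,0.7,7],80],
    [[0,0,0],[0,0,9],80],
    [[0,0,0],[0,0,9],80],
    [[0,0,0],[0,0,8],80],
    [[0,0,0],[0,0,5],80],
    [[0,0,0],[0,0,2],80],
    [[0,0,0],[0,0,0.5],80],
    [[0,0,0],[0,0,0],80],
    [[0,0,0],[0,0,0],80],
    [[0,0,0],[0,0,0],80],
  ],
)

```text
time_s: 18.25
ee_pos: [526.3, 275.8, 4.3]
ee_rot: [180.0, -0.0, -23.4]
force: [0.5, -0.2, 0.1]
gripper_width: 79.9
```

```bash
python3 pl.py 526 276 4 180 0 -23.4 1 80
```

```text
now [526.3 275.8   4.3] [ 1.7998e+02 -5.0000e-02 -2.3380e+01] F [ 0.5 -0.2  0.1] w 79.9 t 18.25
total [ 0. -0.  0.] [-0.3 -0.1  0.3]
[[[0.02,-0.05,0.02],[-0.3,-0.1,0.3],80.0]]
```

Call:
servo_tool(
  plan=[
    [[0,0,0],[0,0,0],60],
    [[0,0,0],[0,0,0],48],
    [[0,0,0],[0,0,0],40],
    [[0,0,0],[0,0,0],34],
    [[0,0,0],[0,0,0],28],
    [[0,0,0],[0,0,0],20],
    [[0,0,0],[0,0,0],15],
    [[0,0,0],[0,0,0],10],
    [[0,0,0],[0,0,0],10],
    [[0,0,0],[0,0,0],10],
  ],
  squeeze=25,
)

```text
time_s: 19.5
ee_pos: [526.3, 275.6, 4.6]
ee_rot: [180.0, -0.1, -23.4]
force: [0.8, -0.0, 0.2]
gripper_width: 25.5
```

```bash
python3 pl.py 526 276 60 180 0 -23.4 4 10; python3 - <<'E'
from h import *
from workcell import env
import pickle
s=env.state();f=env.grab_frame("wrist");pickle.dump((f,s),open("fq.pkl","wb"))
cv2.imwrite("pics/wq.png",f["pixels"][:,:,::-1])
E
```

```text
now [526.3 275.6   4.6] [ 1.7999e+02 -7.0000e-02 -2.3380e+01] F [ 0.8 -0.   0.2] w 25.5 t 19.5
total [ 0.  -0.1  0. ] [ -0.4  -0.2 -55.4]
[[[0.0,-0.02,0.01],[-0.1,-0.0,-13.8],10.0],[[0.0,-0.02,0.01],[-0.1,-0.0,-13.8],10.0],[[0.0,-0.02,0.01],[-0.1,-0.1,-13.8],10.0],[[0.0,-0.02,0.01],[-0.1,-0.1,-13.8],10.0]]
```

View pics/wq.png

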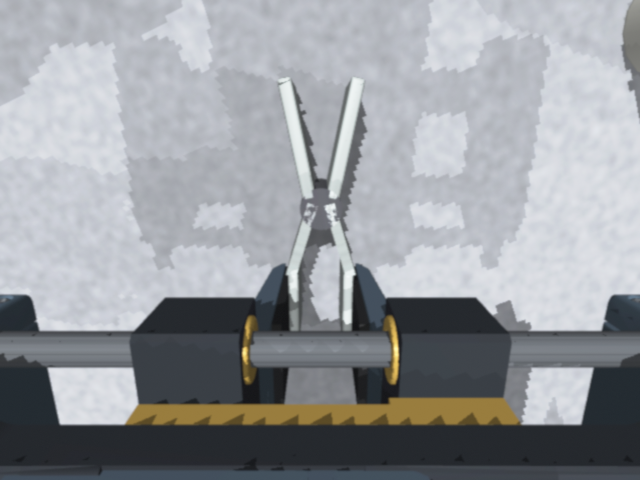

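```bash
python3 - <<'E'
from h import *
import pickle
f,s=pickle.load(open("fq.pkl","rb"))
w=onz(f,[[291,78.5],[351,79],[321,200]],30);w-=s["ee_pos"]
r=R.from_euler('xyz',s["ee_rot"],degrees=True)
print(r.inv().apply(w),np.linalg.norm(w[0]-w[1]))
E
```

```text
[[-10.69060527 -93.5735165  -25.41595172]
 [  9.9476811  -93.42896999 -25.39153573]
 [ -0.32192371 -51.34615037 -25.39330464]] 20.638806993613237
```

The clip is squeezed fully open: 25.5 mm opening, 20.6 mm tip gap. Lifting.

Call:
servo_tool(
  plan=[
    [[0,0,0],[0,0,-8],10],
    [[0,0,0],[0,0,-18],10],
    [[0,0,0],[0,0,-28],10],
    [[0,0,0],[0,0,-34],10],
    [[0,0,0],[0,0,-34],10],
    [[0,0,0],[0,0,-34],10],
    [[0,0,0],[0,0,-28],10],
    [[0,0,0],[0,0,-18],10],
    [[0,0,0],[0,0,-8],10],
    [[0,0,0],[0,0,0],10],
  ],
)

```text
time_s: 20.8
ee_pos: [524.9, 275.6, 224.0]
ee_rot: [180.0, -0.0, -23.4]
force: [0.0, 0.9, -1.3]
gripper_width: 25.1
```

```bash
python3 pl.py 561 -165 218 180 0 -3.9 11 10; python3 - <<'E'
from h import *
from workcell import env
f=env.grab_frame("wrist")
cv2.imwrite("pics/wl.png",f["pixels"][:,:,::-1])
E
```

```text
now [524.9 275.6 224. ] [ 1.7998e+02 -3.0000e-02 -2.3360e+01] F [ 0.   0.9 -1.3] w 25.1 t 20.8
total [  0.   -0.  -19.5] [207.9 390.1   6.2]
[[[0.0,-0.0,-1.77],[18.9,35.5,0.6],10.0],[[0.0,-0.0,-1.77],[17.8,36.0,0.6],10.0],[[0.0,-0.0,-1.77],[16.7,36.6,0.6],10.0],[[0.0,-0.0,-1.77],[15.5,37.1,0.6],10.0],[[0.0,-0.0,-1.77],[14.4,37.5,0.6],10.0],[[0.0,-0.0,-1.77],[13.2,38.0,0.6],10.0],[[0.0,-0.0,-1.77],[12.0,38.3,0.5],10.0],[[0.0,-0.0,-1.77],[10.8,38.7,0.5],10.0],[[0.0,-0.0,-1.77],[9.6,39.0,0.5],10.0],[[0.0,-0.0,-1.77],[8.4,39.3,0.5],10.0],[[0.0,-0.0,-1.77],[7.2,39.5,0.5],10.0]]
```

View pics/wl.png

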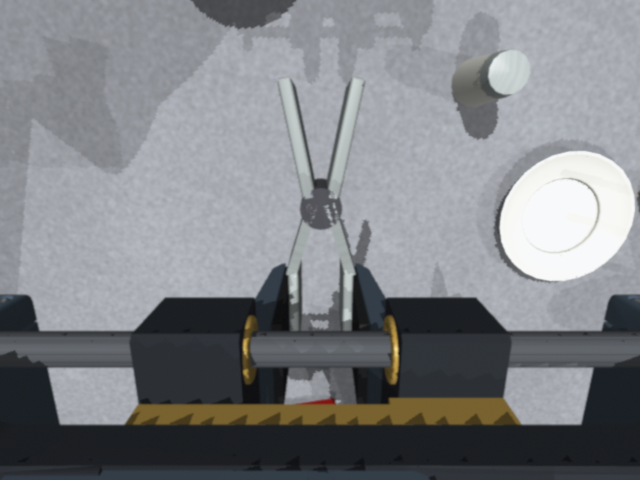

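The clip is held level and unmoved in the hand, tips at about (291,78) and (351,79). Carrying it over the stand to its -y side.

Call:
servo_tool(
  plan=[
    [[0,0,-1.5],[12,22,0],10],
    [[0,0,-1.8],[16,33,0],10],
    [[0,0,-1.8],[16,37,0],10],
    [[0,0,-1.8],[15,37,0],10],
    [[0,0,-1.8],[14,38,0],10],
    [[0,0,-1.8],[13,38,0],10],
    [[0,0,-1.8],[12,38,0],10],
    [[0,0,-1.8],[11,38,0],10],
    [[0,0,-1.8],[10,38,0],10],
    [[0,0,-1.8],[8,38,0],10],
  ],
)

```text
time_s: 22.1
ee_pos: [551.2, -112.9, 211.5]
ee_rot: [179.7, 1.3, -4.7]
force: [0.3, -0.1, -0.6]
gripper_width: 25.1
```

```bash
python3 pl.py 561 -165 218 180 0 -3.9 3 10
```

```text
now [ 551.2 -112.9  211.5] [179.72   1.26  -4.74] F [ 0.3 -0.1 -0.6] w 25.1 t 22.1
total [ 0.3  1.3 -0.8] [14.  51.1 -6.6]
[[[0.09,0.42,-0.28],[4.7,17.0,-2.2],10.0],[[0.09,0.42,-0.28],[4.6,17.1,-2.2],10.0],[[0.09,0.42,-0.28],[4.5,17.1,-2.2],10.0]]
```

Call:
servo_tool(
  plan=[
    [[0.1,0.4,-0.2],[3,14,0],10],
    [[0.1,0.4,-0.2],[3,13,0],10],
    [[0.1,0.4,-0.2],[3,10,0],10],
    [[0,0.1,-0.1],[2,6,0],10],
    [[0,0,-0.1],[1,3,8],10],
    [[0,0,0],[0,0,16],10],
    [[0,0,0],[0,0,20],10],
    [[0,0,0],[0,0,20],10],
    [[0,0,0],[0,0,12],10],
    [[0,0,0],[0,0,5],10],
  ],
)

```text
time_s: 23.35
ee_pos: [557.6, -158.3, 121.6]
ee_rot: [-179.7, 0.3, -3.9]
force: [0.6, 0.7, -0.2]
gripper_width: 25.4
```

```bash
python3 pl.py 561 -165 90 180 0 -3.9 3 10
```

```text
now [ 557.6 -158.3  121.6] [-179.72    0.32   -3.87] F [ 0.6  0.7 -0.2] w 25.4 t 23.35
total [-0.3  0.3  0. ] [ 4.   6.6 31.5]
[[[-0.09,0.11,0.01],[1.3,2.2,10.5],10.0],[[-0.09,0.11,0.01],[1.3,2.2,10.5],10.0],[[-0.09,0.11,0.01],[1.3,2.2,10.5],10.0]]
```

Call:
servo_tool(
  plan=[
    [[-0.1,0.1,0],[1.3,2,8],10],
    [[-0.1,0.1,0],[1.3,2,9],10],
    [[-0.1,0.1,0],[1.3,2,8],10],
    [[0,0,0],[0,0,4],10],
    [[0,0,0],[0,0,2],10],
    [[0,0,0],[0,0,0],10],
    [[0,0,0],[0,0,0],10],
    [[0,0,0],[0,0,0],10],
    [[0,0,0],[0,0,0],10],
    [[0,0,0],[0,0,0],10],
  ],
)

```text
time_s: 24.6
ee_pos: [562.6, -165.3, 90.1]
ee_rot: [179.9, -0.2, -3.9]
force: [0.3, 0.2, -1.0]
gripper_width: 25.3
```

```bash
python3 pl.py 562.2 -127.3 90 180 0 -3.9 3 10; python3 - <<'E'
from h import *
from workcell import env
import pickle
s=env.state();f=env.grab_frame("wrist");t=env.grab_frame("top");g=env.grab_frame("scene");pickle.dump((f,t,g,s),open("fe.pkl","wb"))
cv2.imwrite("pics/we.png",f["pixels"][:,:,::-1])
cv2.imwrite("pics/we2.png",np.hstack([cv2.resize(t["pixels"][190:310,250:410,::-1],(400,300),interpolation=cv2.INTER_CUBIC),cv2.resize(g["pixels"][190:310,270:430,::-1],(400,300),interpolation=cv2.INTER_CUBIC)]))
E
```

```text
now [ 562.6 -165.3   90.1] [179.91  -0.21  -3.87] F [ 0.3  0.2 -1. ] w 25.3 t 24.6
total [ 0.1 -0.2  0. ] [ -2.9 -37.9  -0. ]
[[[0.03,-0.07,0.01],[-1.0,-12.6,-0.0],10.0],[[0.03,-0.07,0.01],[-1.0,-12.6,0.0],10.0],[[0.03,-0.07,0.01],[-1.0,-12.6,0.0],10.0]]
```

View pics/we.png

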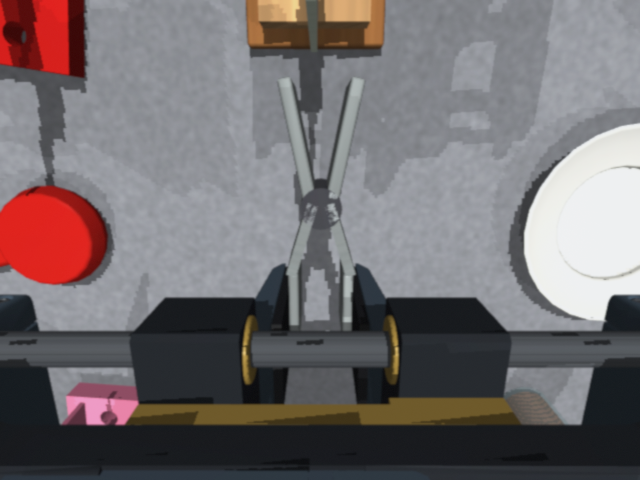

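View pics/we2.png

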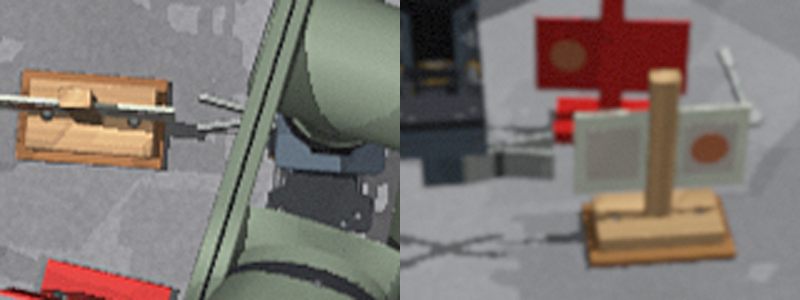

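```bash
python3 - <<'E'
from h import *
import pickle
f,t,g,s=pickle.load(open("fe.pkl","rb"))
print(onz(f,[[313.5,50]],55), proj(f,[[566.9,-52,55],[566.9,-52,140],[570.3,-2,140]]))
crop(f,290,0,340,90,6,"wez.png")
print(onz(t,[[250+173*.4,190+110*.4]],140))
E
```

```text
[[566.50751811 -52.01770202  55.        ]] [[ 314.31601889   49.90012127]
 [ 311.14315187   -9.83293958]
 [ 310.01417931 -252.90661206]]
[[565.73407334 -50.94588919 140.        ]]
```

View pics/wez.png

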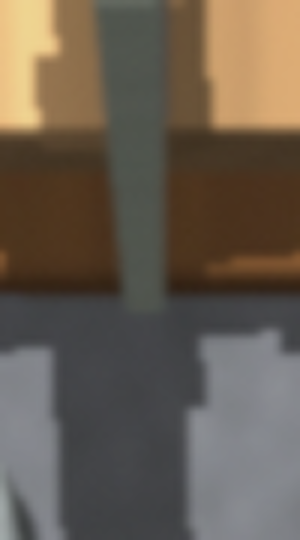

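The edge measures (566.5, -52.0) by wrist camera, (565.7, -50.9) by top camera, and (566.9, -52.0) predicted, so they agree. I correct laterally, then slide in 38 mm.

Call:
servo_tool(
  plan=[
    [[0,-0.2,0],[-3,0,0],10],
    [[0,0,0],[0,-3,0],10],
    [[0,0,0],[0,-5,0],10],
    [[0,0,0],[0,-6,0],10],
    [[0,0,0],[0,-5,0],10],
    [[0,0,0],[0,-4,0],10],
    [[0,0,0],[0,-2,0],10],
    [[0,0,0],[0,0,0],10],
    [[0,0,0],[0,0,0],10],
    [[0,0,0],[0,0,0],10],
  ],
)

```text
time_s: 26.0
ee_pos: [561.2, -138.0, 89.9]
ee_rot: [179.9, 0.0, -3.8]
force: [0.0, -0.8, -1.1]
gripper_width: 25.4
```

```bash
python3 pl.py 562 -127.3 90 180 0 -3.9 3 10
```

```text
now [ 561.2 -138.    89.9] [ 1.7992e+02  1.0000e-02 -3.8500e+00] F [ 0.  -0.8 -1.1] w 25.4 t 26.0
total [0.1 0.  0.1] [  0.1 -10.8  -0.1]
[[[0.03,0.0,0.02],[0.0,-3.6,-0.0],10.0],[[0.03,0.0,0.02],[0.0,-3.6,-0.0],10.0],[[0.03,0.0,0.02],[0.0,-3.6,-0.0],10.0]]
```

Call:
servo_tool(
  plan=[
    [[0,0,0],[0,-2,0],10],
    [[0,0,0],[0,-3,0],10],
    [[0,0,0],[0,-3,0],10],
    [[0,0,0],[0,-2,0],10],
    [[0,0,0],[0,-1,0],10],
    [[0,0,0],[0,0,0],10],
    [[0,0,0],[0,0,0],10],
    [[0,0,0],[0,0,0],10],
    [[0,0,0],[0,0,0],10],
    [[0,0,0],[0,0,0],10],
  ],
)

```text
time_s: 27.25
ee_pos: [561.9, -126.5, 89.9]
ee_rot: [179.9, 0.0, -3.9]
force: [-0.8, -0.4, -0.3]
gripper_width: 25.5
```

```bash
python3 pl.py 562 -127.3 90 180 0 -3.9 3 10; python3 - <<'E'
from h import *
from workcell import env
import pickle
s=env.state();f=env.grab_frame("wrist");t=env.grab_frame("top");g=env.grab_frame("scene");pickle.dump((f,t,g,s),open("ff.pkl","wb"))
z=lambda i,x,y,w,h:cv2.resize(i["pixels"][y:y+h,x:x+w,::-1],(400,300),interpolation=cv2.INTER_CUBIC)
cv2.imwrite("pics/wf.png",np.vstack([np.hstack([z(f,240,0,160,120),z(f,220,0,320,240)]),np.hstack([z(t,270,200,100,75),z(g,300,200,120,90)])]))
print(s["force"],s["time_s"])
E
```

```text
now [ 561.9 -126.5   89.9] [ 1.7991e+02  1.0000e-02 -3.8700e+00] F [-0.8 -0.4 -0.3] w 25.5 t 27.25
total [0.1 0.  0. ] [ 0.1  0.8 -0.1]
[[[0.03,0.0,0.01],[0.0,0.3,-0.0],10.0],[[0.03,0.0,0.01],[0.0,0.3,-0.0],10.0],[[0.03,0.0,0.01],[0.0,0.3,-0.0],10.0]]
[-0.77733419 -0.43414525 -0.30756236] 27.25
```

View pics/wf.png

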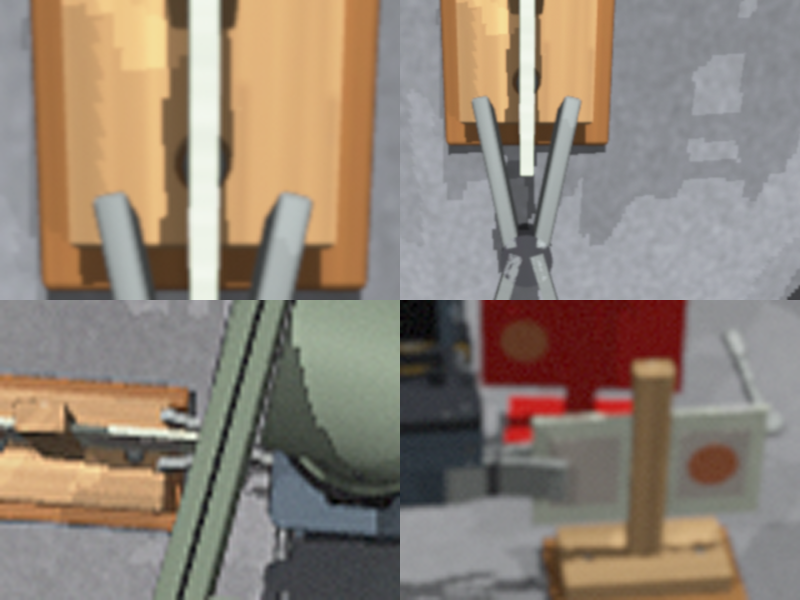

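```bash
python3 - <<'E'
from h import *
import pickle
f,t,g,s=pickle.load(open("ff.pkl","rb"))
r=R.from_euler('xyz',s["ee_rot"],degrees=True);T=lambda w:r.inv().apply(w-s["ee_pos"]).round(1)
print("card edge corner",onz(f,[[220+527/1.25,175/1.25]],140),T(onz(f,[[220+527/1.25,175/1.25]],140)))
print("card further",T(onz(f,[[322,60]],140)))
print("tips",T(onz(f,[[291,78],[351.5,78]],s["ee_pos"][2]+25.4)))
E
```

```text
card edge corner [[661.47792474 -58.91160569 140.        ]] [[ 94.7 -74.1 -50.2]]
card further [[ -0.2 -95.9 -50.3]]
tips [[-10.7 -94.  -25.5]
 [ 10.1 -94.  -25.5]]
```

```bash
python3 - <<'E'
from workcell import env
s=env.state();print(s["gripper_width"],s["force"],s["qvel"].round(2));print(env.job_done())
E
```

```text
25.51524971551655 [ 0.32089764  0.20391923 -1.46485749] [-0.04  0.    0.12  0.1   0.08 -0.03]
the job is handed in; nothing more can be done
None
```

The stand is seated on its base and released. The clip is held squeezed fully open over the card's side edge nearest -y. I handed the job in at about 27 s of the 61 s allowed.

- **Stand:** I picked the pale-card wooden stand, not the pink, purple or red ones. It went down 17 mm onto the pegs without jamming, and the scene view showed no gap under it. I then let go.
- **Clip grip:** The opening reads 25.5 mm, against about 26 mm expected fully open, with a 25 N squeeze. The jaw tips measured about 21 mm apart.
- **Clip position:** It is level, with its jaws about 20 mm past the card's edge and the card centred between them. I estimate about 9 mm of clearance on each side at the tips and about 5 mm at the card's edge. It spans heights of about 85 to 115 mm, and the card spans 55 to 140 mm.
- **Contact:** The force reading was about 1.5 N at hand-in, of the order of the clip's weight and sensor noise, so I saw no sign of touching.

**Checks that differed:** The clip measured 101 mm long rather than the 105 mm listed, so I measured its tips again after gripping. Early scene-camera positions were up to about 8 mm off in x, so I relied on the wrist camera for the moves. The wrist, top and predicted positions of the card edge agreed to about 1 mm. I did not re-measure the other things on the ledge at the end, but no move came near enough to touch them.

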